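# Build up the cutter set on the setting stub

## Task

Make up the cutter set on the upright steel stub of the grey setting stand: thread on first the thin pale spacer, then the red slotting cutter with its hub up, then the dark spacer, and last the brass collar, each sitting flat on the one below. The thick pale ring and the other things lying about are not part of it: leave them where they are.

Things in the scene. Friction and masses are not known exactly. Their poses are not given: they have to be found in the camera images.
- stub: Setting stand, fixed to the table: grey round flange 76 mm across, 10 mm high, four bolt heads up to z = 14 mm; on it a steel shoulder 44 mm across, top at z = 18 mm, where the first ring seats; from that an upright steel stub, 12 mm in diameter to z = 57 mm, then tapered to 5 mm at its tip, z = 64 mm. Origin at the centre of its underside, z up along the stub. Place varies.
- pale_spacer: Thin pale-grey metal spacer ring, 66 mm outside, 10 mm thick; widest and thinnest plain ring. Goes on first. The hole looks 30 mm wide but passes a post as a 20 mm hole would (4 mm play all round on the stub). 0.12 kg. Loose, lies flat; origin at the centre of its underside, z up. Grip across the outside.
- slot_cutter: Red slotting cutter, 16 mm high in all: a disc 58 mm across and 6 mm thick at the bottom, with six small steel teeth (66 mm over the teeth), and on it a round red hub 44 mm across from z = 6 to z = 16 mm, which is where to grip it. Hole 20 mm, right through. 0.22 kg. Goes on second, hub up. Loose, lies flat; origin at the centre of its underside, z up.
- dark_spacer: Dark grey metal spacer ring, 56 mm outside, 12 mm thick. Goes on third. The hole looks 30 mm wide but passes a post as a 20 mm hole would. 0.09 kg. Loose, lies flat; origin at the centre of its underside, z up. Grip across the outside.
- collar: Yellow brass clamping collar with a fluted rim and one dark grub screw, 45 mm outside, 14 mm high, hole 20 mm right through. 0.12 kg. Goes on last; the tip of the stub then ends 6 mm below its top. Loose, lies flat; origin at the centre of its underside, z up. Grip across the outside.
- thick_ring: Bystander, not to be moved: pale metal ring, 60 mm outside and 20 mm thick, twice as thick as the pale spacer and narrower. Loose, lies flat; origin at the centre of its underside, z up.
- blue_cutter: Bystander, not to be moved: blue cutter head with blades, about 86 mm across, 30 mm high. Loose, lies flat; origin at the centre of its underside, z up.
- pine_block: Bystander, not to be moved: pine block, 65 x 90 x 42 mm (x, y, z). Loose, lies flat; origin at the centre of its underside, z up.
- small_wedge: Bystander, not to be moved: small wooden wedge, 28 x 90 x 18 mm (x, y, z). Loose, lies flat; origin at the centre of its underside, z up.
- sander: Bystander, not to be moved: cork sanding block, 64 x 112 x 37 mm (x, y, z). Loose, lies flat; origin at the centre of its underside, z up. The ten listed things lie mixed in two rows on the open middle of the table, centres at least 0.11 m apart, nothing else among them.
Things that resemble listed ones, but are neither listed nor needed, are in the scene too. What is shaped like the pale_spacer but brown is not meant.

How it is judged:
On the way, in this order (a step that is already met when the one before it is completed fails the run):
1. the thin pale spacer is on the stub, resting on the shoulder (horizontal distance between pale_spacer and stub below 0.009 m and z of pale_spacer in the frame of stub between 0.015 and 0.021 m and angle between pale_spacer's own z axis and vertical below 0.1 rad), for 0.2 s.
2. the red cutter is on the stub, resting on the thin pale spacer (horizontal distance between slot_cutter and stub below 0.009 m and z of slot_cutter in the frame of stub between 0.025 and 0.031 m and angle between slot_cutter's own z axis and vertical below 0.1 rad), for 0.2 s.
3. the dark spacer is on the stub, resting on the red cutter (horizontal distance between dark_spacer and stub below 0.009 m and z of dark_spacer in the frame of stub between 0.041 and 0.047 m and angle between dark_spacer's own z axis and vertical below 0.1 rad), for 0.2 s.
4. the brass collar is on the stub, resting on the dark spacer (horizontal distance between collar and stub below 0.009 m and z of collar in the frame of stub between 0.053 and 0.059 m and angle between collar's own z axis and vertical below 0.1 rad), for 0.2 s.
At the end, for the whole second after the job is handed in: All four rings are threaded on the stub, within 9 mm of its axis, level within 0.1 rad, and at rest: undersides 18 mm (pale spacer), 28 mm (red cutter), 44 mm (dark spacer) and 56 mm (brass collar) above the table, each within 3 mm (all of step 1 and all of step 2 and all of step 3 and all of step 4 and linear speed of each of pale_spacer, slot_cutter, dark_spacer, collar below 0.02 m/s); the robot touches nothing.
It fails at once if the thick pale ring is moved more than 30 mm (distance of thick_ring from where it was at the start of the episode above 0.03 m).
It fails at once if the blue cutter head is moved more than 30 mm (distance of blue_cutter from where it was at the start of the episode above 0.03 m).
It fails at once if the pine block is moved more than 30 mm (distance of pine_block from where it was at the start of the episode above 0.03 m).
It fails at once if the wooden wedge is moved more than 30 mm (distance of small_wedge from where it was at the start of the episode above 0.03 m).
It fails at once if the sanding block is moved more than 30 mm (distance of sander from where it was at the start of the episode above 0.03 m).
It also fails if it takes over 96 s, if anything falls off the work surface, if the arm or the gripper's body presses on something with over 40 N, if the wrist force passes 120 N, or if a joint passes its speed limit or range.

## Robot

A 6-joint arm with a two-finger parallel gripper is mounted at the origin on a cart in front of the work surface, level with it; the furniture and walls round the work are solid. World frame = base frame: x ahead of the robot, y to its left, z up, the work surface at z = 0. Lengths are in m, angles in rad, forces in N, time in s.
With the tool pointing down it reaches from about 0.3 to 0.775 m from the base axis. Payload 14.6 kg.
Tool frame: the origin (TCP) lies on the mounting face of the last link; the fingertips stand 199 mm ahead of it and the grasp point (between the pads) lies 180 mm ahead of it; z points along the fingers, y is the line along which they close (so a half turn about z gives the same grasp; the last joint's range is limited). The gripper opens to 94 mm and grips with 3 to 60 N. Pads are 16 mm wide; open, the fingers measure 119 mm over their backs; the gripper's body (75 mm by 177 mm) begins 78 mm behind the grasp point.
Start: joints at [-1.324, 0.3, 1.521, -0, 1.321, -0.067], TCP at [0.17, -0.523, 0.405] pointing down, gripper open.
Joint ranges: [-3.03, 3.03], [-0.79, 2.21], [0.23, 2.52], [-1.04, 4.18], [0, 3.07], [-2.55, 2.55]. Speed limits (rad/s): [2.22, 2.22, 2.57, 3.14, 3.14, 3.14].

## Interface

Orientations are given as [roll, pitch, yaw] about the fixed x, y, z axes, in that order (R = Rz(yaw) Ry(pitch) Rx(roll)).
In Python, from station import telemetry, cams, workorder, finder gives the robot as it stands.
- The arm moves only by the tool jog_arm, never from a script. Its argument "rows" is a list of rows, each an object with "gripper": the finger opening in m, from 0 to 0.094; "slide": the shift along the tool's x, y, z in m, a list of three; "spin": the turn about the tool's z in rad. In form: [{"gripper": gripper, "slide": [tx, ty, tz], "spin": spin}, ...]. A call has 1 to 8 rows; each row is the pose to reach, as a shift and turn from the pose commanded when the call began, along the tool's axes at that moment; what a row does not reach only later rows make up. A row lasts 1/10 s, in which the tool goes at most 50 mm and 8.59 degrees, less where a joint would pass 70% of its speed; a pose out of reach is approached as far as the arm can. A call with a gripper value outside its range is refused whole. The fingers move at their own pace and stop on an object; "squeeze" is the grip in N (left out, the last holds). Time passes only in rows, so rows that repeat a pose let the fingers close. It gives the time, the measured TCP pose, the force, the opening and the grip force at its end, in the units of the state.
- telemetry.get_obs(): the state, without advancing time (a new reading comes with each control period).
- cams.camera(name): name is "scene" or "top"; returns (picture, depth): 384x512x3 uint8, red, green, blue; 384x512 float32, m along the optical axis (not along the pixel's ray), 0 where there is no reading.
- cams.camera_info(name): a dict with "camera_matrix" (3x3 intrinsics, pixels), "R" (3x3) and "t" (3): a world point X has camera coordinates R X + t. Camera axes: x right, y down, z forward; pixel columns grow to the right and rows downward; lengths in m; the calibration is good to about 2 mm. A picture is of the moment at which its call begins. camera_info takes no time and is no camera call.
- workorder.hand_in(): hands the job in; it is judged then, once.
Trained networks look in the newest picture that a camera, given by its name, has taken for a name from the list of things; names that differ only in an ending like _2 or _b are one class to them, and where a whole thing is asked for, a point or a joint stands for the part that bears it (a point fixed in the world has none). Each returns a list of dicts, best first, with "confidence" (0 to 1); they miss things now and then, are a little off and sometimes report something else, mostly with a low value. They report only what shows in the picture. A call takes as long as a camera call. They do not tell look-alikes from the thing itself.
- finder.find_in(target, camera): "point" ([x, y, z] in m, in world coordinates, good to about 4 mm: the middle of the surface that is visible of it).
- finder.masks_of(target, camera): "region" (384x512 bool, what is visible of it).
The state is a dict: "time_s": time; "qpos": joint angles; "joint_vel": joint speeds; "tau": joint torques, N m; "ee_pos": TCP position; "eef_rot": TCP orientation; "force": force on the tool from outside, world axes, zero at the start; "moment": the same for the moment, N m; "grip_width": finger opening in m; "grip_force": force on a finger pad.
Only numpy, scipy, OpenCV 4.12 (cv2) and the standard library are available. Lean on these libraries where they do the work, as an engineer would, in place of code of your own. Each camera call takes 0.05 s, during which the arm holds its last target. There are 200 camera calls.

## Working session

There is one attempt and no reset: what is moved stays moved. The work goes in short steps, Python scripts to look and compute and a tool call to move; the robot and the scene stay as the last step left them, time stands still between calls to the robot, and variables do not carry over. Pictures are saved under pics/ and viewed, at most 14 in all, crops included, and the job is handed in when it is done.

Besides the shell and the picture viewer there is one more tool, called after ">>>" as name(argument=value, ...), one argument or row to a line, values as JSON. jog_arm: Moves the arm, as the interface text tells. Its arguments: {"type":"object","properties":{"rows":{"type":"array","items":{"type":"object","properties":{"gripper":{"type":"number"},"slide":{"type":"array","items":{"type":"number"}},"spin":{"type":"number"}}}},"squeeze":{"type":"number"}},"required":["rows"]}

```bash
mkdir -p pics; ls
python3 - <<'E'
from station import telemetry, cams, workorder, finder
import cv2, numpy as np
o=telemetry.get_obs(); print({k:np.round(v,3).tolist() for k,v in o.items()})
for c in ("top","scene"):
    p,d=cams.camera(c); cv2.imwrite(f"pics/{c}0.png",p[:,:,::-1]); np.save(f"{c}_d.npy",d); i=cams.camera_info(c); print(c,np.round(i["camera_matrix"],1).tolist(),np.round(i["R"],3).tolist(),np.round(i["t"],3).tolist())
for n in "stub pale_spacer slot_cutter dark_spacer collar thick_ring blue_cutter pine_block small_wedge sander".split():
    for c in ("top","scene"):
        print(n,c,[(np.round(r["point"],3).tolist(),round(r["confidence"],2)) for r in finder.find_in(n,c)][:4])
E
```

```text
pics
{'time_s': 0.0, 'qpos': [-1.324, 0.3, 1.522, -0.0, 1.321, -0.067], 'joint_vel': [-0.001, -0.001, -0.0, 0.001, -0.002, -0.001], 'tau': [0.003, -53.18, -35.273, 0.071, 0.024, -0.0], 'ee_pos': [0.17, -0.523, 0.404], 'eef_rot': [-3.14, -0.0, 0.314], 'force': [0.69, 0.147, 0.194], 'moment': [-0.019, -0.003, -0.005], 'grip_force': 0.0, 'grip_width': 0.094}
top [[396.3, 0.0, 256.4], [0.0, 396.3, 190.9], [0.0, 0.0, 1.0]] [[-0.026, -1.0, -0.001], [-0.986, 0.025, -0.163], [0.163, -0.003, -0.987]] [0.047, 0.472, 1.083]
scene [[381.1, 0.0, 258.8], [0.0, 381.1, 195.9], [0.0, 0.0, 1.0]] [[-0.752, -0.659, 0.02], [-0.429, 0.466, -0.774], [0.501, -0.59, -0.633]] [0.398, 0.216, 1.104]
stub top [([0.576, -0.144, 0.011], 0.7)]
stub scene [([0.574, -0.139, 0.013], 0.74), ([0.423, -0.138, 0.032], 0.57)]
pale_spacer top [([0.358, 0.107, 0.012], 0.77), ([0.443, 0.417, 0.011], 0.56)]
pale_spacer scene [([0.589, 0.159, 0.012], 0.74), ([0.441, 0.421, 0.01], 0.57), ([0.352, 0.109, 0.012], 0.52)]
slot_cutter top [([0.577, 0.312, 0.014], 0.73)]
slot_cutter scene [([0.573, 0.32, 0.013], 0.68)]
dark_spacer top [([0.438, 0.312, 0.011], 0.53), ([0.577, 0.309, 0.014], 0.37)]
dark_spacer scene [([0.431, 0.315, 0.013], 0.67), ([0.575, -0.136, 0.01], 0.49)]
collar top [([0.575, -0.303, 0.014], 0.45)]
collar scene [([0.572, -0.298, 0.017], 0.61)]
thick_ring top [([0.441, -0.293, 0.022], 0.87)]
thick_ring scene [([0.439, -0.282, 0.018], 0.52)]
blue_cutter top [([0.43, -0.145, 0.028], 0.82)]
blue_cutter scene [([0.426, -0.136, 0.031], 0.89)]
pine_block top [([0.451, -0.002, 0.043], 0.59)]
pine_block scene [([0.438, 0.016, 0.039], 0.59)]
small_wedge top [([0.445, 0.168, 0.009], 0.59), ([0.453, -0.003, 0.046], 0.19)]
small_wedge scene [([0.449, 0.172, 0.014], 0.67)]
sander top [([0.587, -0.007, 0.036], 0.73), ([0.589, 0.148, 0.01], 0.56)]
sander scene [([0.583, 0.01, 0.036], 0.6)]
```

View pics/top0.png

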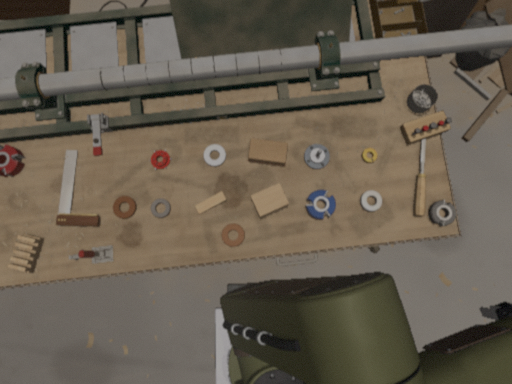

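View pics/scene0.png

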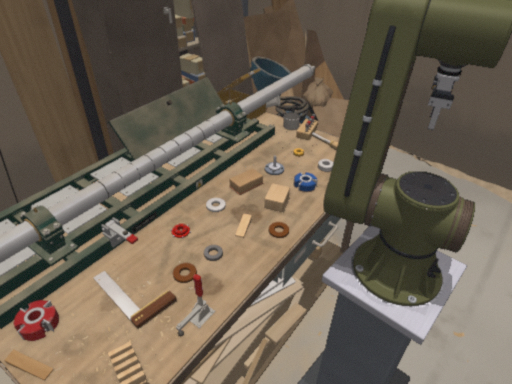

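Overview, top picture: pale ring candidates are (215,155), wide and thin; (371,201), narrower and thick, so the thick_ring; and brown look-alikes at (233,234) and (124,207). The pale spacer is (215,155). The red cutter is at (160,159), with a larger red tool at (5,160) off the rows. The dark spacer is at (161,208), the collar at (370,155) and the stub at (316,156). I'll confirm in a crop and measure.

```bash
cat > h.py <<'E'
from station import telemetry, cams, workorder, finder
import cv2, numpy as np
def cloud(c):
    p,d=cams.camera(c); i=cams.camera_info(c); K=np.array(i["camera_matrix"]);R=np.array(i["R"]);t=np.array(i["t"])
    v,u=np.mgrid[:384,:512]; X=np.stack([(u-K[0,2])*d/K[0,0],(v-K[1,2])*d/K[1,1],d],-1)
    W=(X-t)@R; W[d==0]=np.nan
    return p,W
def proj(c,P):
    i=cams.camera_info(c); q=np.array(i["camera_matrix"])@(np.array(i["R"])@P+np.array(i["t"])); return q[:2]/q[2]
def maskpts(c,p,W,n,near,rad=.045):
    # mask of n nearest to given xy
    best=None
    for r in finder.masks_of(n,c):
        m=np.array(r["region"]); q=W[m]; q=q[np.isfinite(q[:,0])]
        if len(q)<10: continue
        e=np.hypot(*(np.median(q,0)[:2]-near))
        if best is None or e<best[0]: best=(e,m,q)
    return best if best and best[0]<.05 else None
E
python3 - <<'E'
from h import *
L=dict(stub=(.575,-.142),pale_spacer=(.589,.155),slot_cutter=(.575,.315),dark_spacer=(.435,.313),collar=(.573,-.30),thick_ring=(.44,-.288))
ims=[]
for c in ("top","scene"):
    p,W=cloud(c)
    for n,xy in L.items():
        b=maskpts(c,p,W,n,xy)
        # all points around, above the table by depth
        q=W.reshape(-1,3); s=(np.hypot(q[:,0]-xy[0],q[:,1]-xy[1])<.055)&(q[:,2]>.004)&(q[:,2]<.1); q=q[s]
        cc,r=cv2.minEnclosingCircle(q[:,:2].astype(np.float32))
        print(c,n,"mask",None if b is None else (np.round((b[2].min(0)+b[2].max(0))/2,4)[:2].tolist(),np.round(np.ptp(b[2],0),3).tolist(),np.round(np.percentile(b[2][:,2],[5,50,95]),3).tolist()),"circ",np.round(cc,4).tolist(),round(r,4),len(q))
        u,v=proj(c,np.array([*xy,.01])).astype(int)
        ims.append(cv2.resize(p[v-20:v+20,u-20:u+20,::-1],(130,130),interpolation=cv2.INTER_CUBIC))
    if c=="top":
        q=W.reshape(-1,3); s=(q[:,0]>.6)&(q[:,0]<1)&(abs(q[:,1])<.4); q=q[s]
        for a in np.arange(.6,1,.04):
            z=q[(q[:,0]>=a)&(q[:,0]<a+.04)][:,2]; print(round(a,2),np.round(np.percentile(z,[5,50,99]),3))
cv2.imwrite("pics/crops.png",np.vstack([np.hstack(ims[:6]),np.hstack(ims[6:])]))
E
```

```text
top stub mask ([0.5795, -0.1477], [0.071, 0.078, 0.068], [0.006, 0.011, 0.028]) circ [0.5779, -0.1476] 0.0496 508
top pale_spacer mask ([0.5909, 0.1554], [0.065, 0.063, 0.018], [0.003, 0.009, 0.013]) circ [0.5861, 0.1564] 0.0526 324
top slot_cutter mask ([0.5814, 0.317], [0.056, 0.06, 0.024], [0.0, 0.01, 0.019]) circ [0.5747, 0.3178] 0.0519 249
top dark_spacer mask ([0.4373, 0.3126], [0.056, 0.055, 0.022], [-0.001, 0.011, 0.014]) circ [0.4381, 0.3128] 0.051 230
top collar mask ([0.5769, -0.2994], [0.04, 0.039, 0.016], [0.008, 0.013, 0.017]) circ [0.5761, -0.3053] 0.0499 161
top thick_ring mask ([0.4446, -0.2935], [0.059, 0.06, 0.031], [0.004, 0.018, 0.022]) circ [0.4469, -0.2854] 0.0441 303
0.6 [-0.004 -0.     0.039]
0.64 [-0.004 -0.001  0.024]
0.68 [-0.004  0.002  0.048]
0.72 [-0.003  0.033  0.149]
0.76 [-0.003  0.049  0.166]
0.8 [-0.001  0.152  0.181]
0.84 [-0.002  0.157  0.179]
0.88 [0.035 0.078 0.153]
0.92 [0.033 0.117 0.171]
0.96 [0.002 0.143 0.181]
scene stub mask ([0.5856, -0.1615], [0.086, 0.108, 0.062], [0.004, 0.015, 0.047]) circ [0.5749, -0.1426] 0.0544 269
scene pale_spacer mask ([0.5881, 0.1566], [0.062, 0.064, 0.016], [0.004, 0.012, 0.015]) circ [0.5885, 0.1546] 0.0544 240
scene slot_cutter mask ([0.586, 0.3149], [0.07, 0.064, 0.024], [0.002, 0.01, 0.02]) circ [0.5751, 0.3153] 0.0547 247
scene dark_spacer mask ([0.4343, 0.3091], [0.054, 0.068, 0.019], [0.001, 0.012, 0.016]) circ [0.4359, 0.3161] 0.0539 249
scene collar mask ([0.5795, -0.3018], [0.044, 0.042, 0.016], [0.007, 0.015, 0.02]) circ [0.5734, -0.3001] 0.0547 134
scene thick_ring mask None circ [0.4438, -0.2828] 0.0532 185
```

View pics/crops.png

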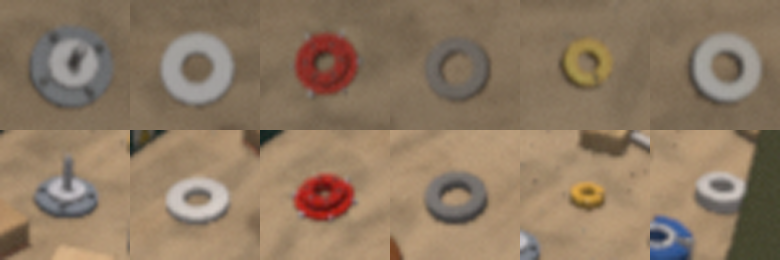

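Confirmed from the crops: top row shows stub, thin wide pale spacer, red cutter hub up, dark spacer, collar and thick ring. Now I'll refine the centres by matching silhouettes.

```bash
cat >> h.py <<'E'
from scipy.optimize import fsolve
M=dict(stub=(.038,.010),pale_spacer=(.033,.010),slot_cutter=(.030,.006),dark_spacer=(.028,.012),collar=(.0225,.014),thick_ring=(.03,.02))
def cen(h):
    m=cv2.moments(h.reshape(-1,1,2).astype(np.float32)); return np.array([m["m10"],m["m01"]])/m["m00"]
def sil(c,xy,n,z0=0):
    r,h=M[n]; a=np.linspace(0,2*np.pi,60)
    P=[proj(c,np.array([xy[0]+r*np.cos(k),xy[1]+r*np.sin(k),z0+z])) for k in a for z in (0,h)]
    return cv2.convexHull(np.array(P,np.float32))
def fit(c,n,near,p,W,z0=0):
    # colour mask around, differing from the local background
    u,v=proj(c,np.array([*near,z0])).astype(int); w=26
    lab=cv2.cvtColor(p,cv2.COLOR_RGB2LAB).astype(float)[v-w:v+w,u-w:u+w]
    bg=np.median(np.vstack([lab[0],lab[-1],lab[:,0],lab[:,-1]]),0)
    m=(np.linalg.norm((lab-bg)*[.6,1.5,1.5],axis=2)>16).astype(np.uint8)
    k,l,s,ce=cv2.connectedComponentsWithStats(m); j=1+np.argmin([np.hypot(*(ce[i]-w))-s[i,4]**.5 for i in range(1,k)])
    cnt=max(cv2.findContours((l==j).astype(np.uint8),0,cv2.CHAIN_APPROX_NONE)[0],key=len)+[u-w,v-w]
    out=[]
    hs=[("col",cv2.convexHull(cnt.astype(np.int32)))]
    b=maskpts(c,p,W,n,near)
    if b: hs.append(("net",cv2.convexHull(np.argwhere(b[1])[:,::-1].astype(np.int32))))
    for t,hh in hs:
        x=fsolve(lambda x:cen(sil(c,x,n,z0))-cen(hh),near)
        out.append((t,np.round(x,4).tolist(),round(cv2.contourArea(hh)/cv2.contourArea(sil(c,x,n,z0)),2)))
    return out
E
python3 - <<'E'
from h import *
L=dict(stub=(.578,-.145),pale_spacer=(.589,.155),slot_cutter=(.578,.315),dark_spacer=(.435,.313),collar=(.576,-.30),thick_ring=(.44,-.288))
for c in ("top","scene"):
    p,W=cloud(c)
    for n,xy in L.items():
        print(c,n,fit(c,n,xy,p,W))
E
```

```text
Traceback (most recent call last):
  File "h.py", line 40, in fit
    x=fsolve(lambda x:cen(sil(c,x,n,z0))-cen(hh),near)
  File "h.py", line 40, in <lambda>
    x=fsolve(lambda x:cen(sil(c,x,n,z0))-cen(hh),near)
                          ~~~^^^^^^^^^^
  File "h.py", line 25, in sil
    P=[proj(c,np.array([xy[0]+r*np.cos(k),xy[1]+r*np.sin(k),z0+z])) for k in a for z in (0,h)]
       ~~~~^^^^^^^^^^^^^^^^^^^^^^^^^^^^^^^^^^^^^^^^^^^^^^^^^^^^^^^^
  File "h.py", line 9, in proj
    i=cams.camera_info(c); q=np.array(i["camera_matrix"])@(np.array(i["R"])@P+np.array(i["t"])); return q[:2]/q[2]
ValueError: time passes only in moves, steps and waits
```

```bash
python3 - <<'E'
s=open('h.py').read()
s=s.replace('import cv2, numpy as np\n','import cv2, numpy as np\nI={c:cams.camera_info(c) for c in ("top","scene")}\n',1).replace('i=cams.camera_info(c);','i=I[c];').replace('-cen(hh),near)','-cen(hh),near,epsfcn=1e-4)')
open('h.py','w').write(s)
E
cat > m.py <<'E'
from h import *
L=dict(stub=(.578,-.145),pale_spacer=(.589,.155),slot_cutter=(.578,.315),dark_spacer=(.435,.313),collar=(.576,-.30),thick_ring=(.44,-.288))
for c in ("top","scene"):
    p,W=cloud(c)
    for n,xy in L.items():
        print(c,n,fit(c,n,xy,p,W))
E
python3 m.py
```

```text
top stub [('col', [0.578, -0.1454], 0.93), ('net', [0.5788, -0.146], 0.99)]
top pale_spacer [('col', [0.5908, 0.1563], 0.93), ('net', [0.5909, 0.1557], 0.91)]
top slot_cutter [('col', [0.581, 0.3177], 0.88), ('net', [0.5823, 0.3177], 0.84)]
top dark_spacer [('col', [0.4345, 0.3123], 0.83), ('net', [0.4383, 0.3131], 1.08)]
top collar [('col', [0.577, -0.3005], 0.84)]
top thick_ring [('col', [0.4397, -0.2937], 0.96), ('net', [0.4419, -0.2939], 0.91)]
scene stub [('col', [0.5873, -0.1565], 1.15), ('net', [0.586, -0.1576], 0.96)]
scene pale_spacer [('col', [0.592, 0.1532], 0.97), ('net', [0.5944, 0.1535], 0.85)]
scene slot_cutter [('col', [0.5841, 0.3142], 0.94), ('net', [0.5827, 0.3143], 0.8)]
scene dark_spacer [('col', [0.4369, 0.3118], 0.91), ('net', [0.4387, 0.3107], 0.9)]
scene collar [('col', [0.5816, -0.3062], 0.85), ('net', [0.5817, -0.3064], 0.71)]
scene thick_ring [('col', [0.4389, -0.2789], 14.98), ('net', [0.4467, -0.3], 0.81)]h.py:41: RuntimeWarning: The iteration is not making good progress, as measured by the 
 improvement from the last ten iterations.
  x=fsolve(lambda x:cen(sil(c,x,n,z0))-cen(hh),near,epsfcn=1e-4)
```

>>> jog_arm(
  rows=[
    {"gripper":0.094,"slide":[0.305,-0.257,0],"spin":0.314},
    {"gripper":0.094,"slide":[0.305,-0.257,0],"spin":0.314},
    {"gripper":0.094,"slide":[0.305,-0.257,0],"spin":0.314},
    {"gripper":0.094,"slide":[0.305,-0.257,0],"spin":0.314},
    {"gripper":0.094,"slide":[0.305,-0.257,0],"spin":0.314},
    {"gripper":0.094,"slide":[0.305,-0.257,0],"spin":0.314},
    {"gripper":0.094,"slide":[0.305,-0.257,0],"spin":0.314},
    {"gripper":0.094,"slide":[0.305,-0.257,0],"spin":0.314},
  ],
  squeeze=25,
)

```text
time_s: 3.4
ee_pos: [0.3807, -0.1832, 0.405]
eef_rot: [3.141, -0.001, -0.0]
force: [0.6, -0.6, -0.3]
grip_width: 0.0936
grip_force: 0.0
```

>>> jog_arm(
  rows=[
    {"gripper":0.094,"slide":[0.21,-0.338,0.1],"spin":0},
    {"gripper":0.094,"slide":[0.21,-0.338,0.1],"spin":0},
    {"gripper":0.094,"slide":[0.21,-0.338,0.1],"spin":0},
    {"gripper":0.094,"slide":[0.21,-0.338,0.1],"spin":0},
    {"gripper":0.094,"slide":[0.21,-0.338,0.1],"spin":0},
    {"gripper":0.094,"slide":[0.21,-0.338,0.1],"spin":0},
    {"gripper":0.094,"slide":[0.21,-0.338,0.1],"spin":0},
    {"gripper":0.094,"slide":[0.21,-0.338,0.1],"spin":0},
  ],
)

```text
time_s: 4.2
ee_pos: [0.5857, 0.1463, 0.3066]
eef_rot: [3.142, -0.0, -0.0]
force: [0.1, -1.4, 0.0]
grip_width: 0.0941
grip_force: 0.0
```

>>> jog_arm(
  rows=[
    {"gripper":0.094,"slide":[0.005,-0.009,0.03],"spin":0},
    {"gripper":0.094,"slide":[0.005,-0.009,0.07],"spin":0},
    {"gripper":0.094,"slide":[0.005,-0.009,0.09],"spin":0},
    {"gripper":0.094,"slide":[0.005,-0.009,0.1035],"spin":0},
    {"gripper":0.094,"slide":[0.005,-0.009,0.1035],"spin":0},
    {"gripper":0.06,"slide":[0.005,-0.009,0.1035],"spin":0},
    {"gripper":0.055,"slide":[0.005,-0.009,0.1035],"spin":0},
    {"gripper":0.055,"slide":[0.005,-0.009,0.1035],"spin":0},
  ],
)

```text
time_s: 5.0
ee_pos: [0.5902, 0.1533, 0.2049]
eef_rot: [-3.141, -0.002, -0.0]
force: [0.6, -0.6, 0.7]
grip_width: 0.0735
grip_force: 0.0
```

>>> jog_arm(
  rows=[
    {"gripper":0.05,"slide":[0,0,0.001]},
    {"gripper":0.05,"slide":[0,0,0.001]},
    {"gripper":0.05,"slide":[0,0,0.001]},
    {"gripper":0.05,"slide":[0,0,0.001]},
    {"gripper":0.05,"slide":[0,0,0.001]},
  ],
)

```text
$.rows[0]: bad value
```

Spin must be present.

>>> jog_arm(
  rows=[
    {"gripper":0.05,"slide":[0,0,0.001],"spin":0},
    {"gripper":0.05,"slide":[0,0,0.001],"spin":0},
    {"gripper":0.05,"slide":[0,0,0.001],"spin":0},
    {"gripper":0.05,"slide":[0,0,0.001],"spin":0},
    {"gripper":0.05,"slide":[0,0,0.001],"spin":0},
  ],
)

```text
time_s: 5.5
ee_pos: [0.5903, 0.1538, 0.2039]
eef_rot: [-3.14, -0.002, -0.0]
force: [-0.9, 2.7, 6.0]
grip_width: 0.0638
grip_force: 30.1
```

>>> jog_arm(
  rows=[
    {"gripper":0.05,"slide":[0,0,-0.02],"spin":0},
    {"gripper":0.05,"slide":[0,0,-0.06],"spin":0},
    {"gripper":0.05,"slide":[0,0,-0.09],"spin":0},
    {"gripper":0.05,"slide":[0,0,-0.09],"spin":0},
  ],
)

```text
time_s: 5.9
ee_pos: [0.5905, 0.1534, 0.2973]
eef_rot: [-3.14, -0.007, -0.0]
force: [-0.2, 0.2, -1.3]
grip_width: 0.0634
grip_force: 32.6
```

Run:
```python
from h import *
p,W=cloud("scene"); o=telemetry.get_obs(); print(o["ee_pos"],o["grip_width"])
g=np.array(o["ee_pos"])-[0,0,.195]
u,v=proj("scene",g).astype(int)
a=p[v-60:v+60,u-60:u+60,::-1]
cv2.imwrite("pics/g1.png",cv2.resize(a,(600,600),interpolation=cv2.INTER_CUBIC))
s=sil("scene",g[:2],"pale_spacer",g[2]-.003)
i=p[:,:,::-1].copy(); print(u,v)
for r in finder.masks_of("pale_spacer","scene"):
    m=np.array(r["region"]); q=np.nanmedian(W[m],0); print(q,r["confidence"],m.sum())
    if abs(q[2]-g[2])<.03:
        h=cv2.convexHull(np.argwhere(m)[:,::-1].astype(np.int32)); print(cen(h),cen(s),cv2.contourArea(h),cv2.contourArea(s))
        z=g[2]-.008
        print(fsolve(lambda x:cen(sil("scene",x,"pale_spacer",z))-cen(h),g[:2],epsfcn=1e-4))
```

```text
[0.59008772 0.15338277 0.29452097] 0.06334499917087968
214 182
[0.35395531 0.10804355 0.01140224] 0.59 268
[0.58538832 0.1498805  0.10451412] 0.52 207
[214.73093402 182.18166238] [214.28870579 182.26181131] 194.5 244.48924626642838
[0.594303  0.1477416]
[0.44364862 0.42044974 0.01133155] 0.51 298
```

View pics/g1.png

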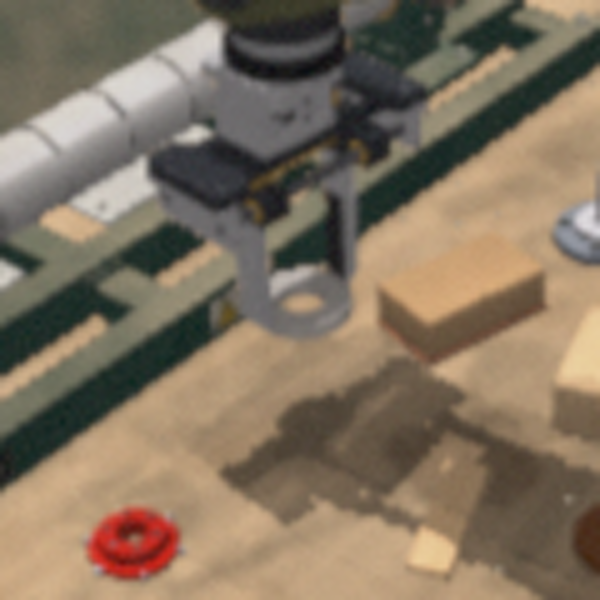

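The ring is held level and centred between the fingers (crop about (300,300)). Moving over to the stub.

>>> jog_arm(
  rows=[
    {"gripper":0.05,"slide":[-0.001,0.03,0],"spin":0},
    {"gripper":0.05,"slide":[-0.011,0.3,0],"spin":0},
    {"gripper":0.05,"slide":[-0.011,0.3,0],"spin":0},
    {"gripper":0.05,"slide":[-0.011,0.3,0],"spin":0},
    {"gripper":0.05,"slide":[-0.011,0.3,0],"spin":0},
    {"gripper":0.05,"slide":[-0.011,0.3,0],"spin":0},
    {"gripper":0.05,"slide":[-0.011,0.3,0],"spin":0},
    {"gripper":0.05,"slide":[-0.011,0.3,0],"spin":0},
  ],
)

```text
time_s: 6.8
ee_pos: [0.5783, -0.1493, 0.2908]
eef_rot: [-3.141, 0.003, -0.004]
force: [0.8, 1.1, -1.5]
grip_width: 0.0631
grip_force: 32.6
```

```bash
cat > look.py <<'E'
from h import *
import sys
o=telemetry.get_obs(); print(np.round(o["ee_pos"],4),o["grip_width"],np.round(o["force"],1))
g=np.array(o["ee_pos"])-[0,0,.2]; out=[]
for c in ("scene","top"):
    p,W=cloud(c); u,v=proj(c,g).astype(int); print(c,u,v)
    out.append(cv2.resize(p[max(v-32,0):v+32,u-32:u+32,::-1],(400,400),interpolation=cv2.INTER_CUBIC))
cv2.imwrite(f"pics/{sys.argv[1]}.png",np.hstack(out))
E
python3 look.py s1
```

```text
[ 0.5783 -0.1493  0.2908] 0.06312226885130727 [ 0.8  1.1 -1.5]
scene 275 149
top 322 148
```

View pics/s1.png

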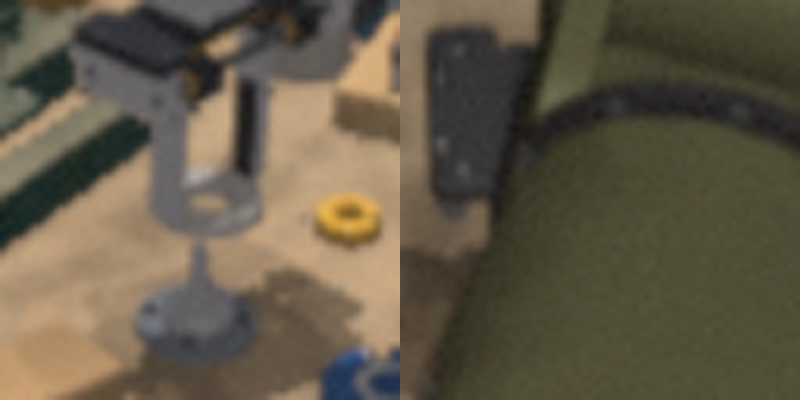

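Run:
```python
from h import *
for c in ("scene","top"):
    for P in [(.578,-.1455,.06),(.588,-.1455,.06),(.578,-.1355,.06),(.578,-.1455,.03),(.578,-.1455,.018)]: print(c,P,np.round(proj(c,np.array(P)),1))
g=cv2.imread("pics/scene0.png",0); u,v=proj("scene",np.array((.578,-.1455,.04))).astype(int)
print(u,v); print(g[v-10:v+8,u-8:u+9])
p,W=cloud("scene"); g=cv2.cvtColor(p,cv2.COLOR_RGB2GRAY); print(g[v-10:v+8,u-8:u+9])
g=cv2.imread("pics/top0.png"); u,v=proj("top",np.array((.578,-.1455,.018))).astype(int); print(u,v)
cv2.imwrite("pics/stubtop.png",cv2.resize(g[v-20:v+20,u-20:u+20],(600,600),interpolation=cv2.INTER_CUBIC))
```

```text
scene (0.578, -0.1455, 0.06) [274.7 157.1]
scene (0.588, -0.1455, 0.06) [272.6 156.1]
scene (0.578, -0.1355, 0.06) [273.  158.1]
scene (0.578, -0.1455, 0.03) [274.3 163.6]
scene (0.578, -0.1455, 0.018) [274.2 166.2]
top (0.578, -0.1455, 0.06) [319.3 151.3]
top (0.588, -0.1455, 0.06) [319.1 147.9]
top (0.578, -0.1355, 0.06) [315.7 151.4]
top (0.578, -0.1455, 0.03) [317.6 154. ]
top (0.578, -0.1455, 0.018) [317.  155.1]
274 161
[[122 121 124 126 128 129 129 132 131 132 131 133 134 137 137 137 138]
 [120 121 122 127 127 126 129 126 130 130 129 132 132 136 138 139 147]
 [120 123 123 123 124 126 130 129 129 128 130 131 136 139 142 148 153]
 [121 122 123 128 131 131 130 130 131 130 133 134 139 145 147 152 155]
 [123 124 125 129 135 135 134 133 136 137 137 140 144 148 153 154 153]
 [127 127 127 132 133 140 139 128 128 127 137 145 149 151 153 154 151]
 [132 132 134 133 138 143 139 123 112 110 123 143 150 152 152 153 152]
 [137 136 139 139 142 145 143 120 104  99 119 141 150 152 151 150 148]
 [140 141 142 143 144 147 146 118  97  98 123 141 149 148 150 150 146]
 [140 143 143 145 143 141 138 1
[... 1195 characters left out ...]
157 157 150 122 102 100 122 138 145 146 143 144 142]
 [153 155 155 149 144 145 139 114  98  98 118 134 141 142 143 143 143]
 [147 142 143 136 137 131 132 108  98  98 104 126 135 136 140 141 143]
 [137 134 133 130 128 124 118 101  97  98  94 119 127 131 133 136 140]
 [135 131 124 120 113 108 104  98  98  96  95 107 112 116 113 110 110]
 [130 122 118 109 104  95  97  93  98  95  96  98  98  95  87  82  79]
 [109 105 116 108  99  96  94  95  96  97  94  95  98  95  78  71  70]
 [ 86  81 105 103  96  97  95  97  98  96  97  98  95  96  83  69  73]
 [103 100 102  98  95  97 101  97  99 101  99  96  96  94  77  59  64]
 [112 112  97  88  89  95 101  99 104 104 102  99  96  85  72  60  58]]
317 155
```

View pics/stubtop.png

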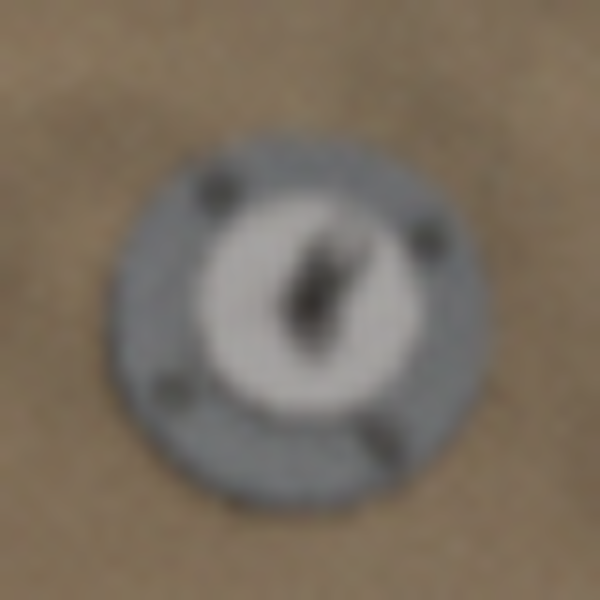

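The shoulder centre is at crop (312,302), which puts the stub at about (0.5795, -0.146).

>>> jog_arm(
  rows=[
    {"gripper":0.05,"slide":[0,0,0],"spin":0},
    {"gripper":0.05,"slide":[0,0,0],"spin":0},
  ],
)

```text
time_s: 7.15
ee_pos: [0.5791, -0.1456, 0.2925]
eef_rot: [-3.141, 0.0, 0.001]
force: [0.0, 0.3, -0.8]
grip_width: 0.0638
grip_force: 32.6
```

>>> jog_arm(
  rows=[
    {"gripper":0.05,"slide":[0,0,0.015],"spin":0},
    {"gripper":0.05,"slide":[0,0,0.03],"spin":0},
    {"gripper":0.05,"slide":[0,0,0.04],"spin":0},
    {"gripper":0.05,"slide":[0,0,0.05],"spin":0},
    {"gripper":0.05,"slide":[0,0,0.06],"spin":0},
    {"gripper":0.05,"slide":[0,0,0.066],"spin":0},
    {"gripper":0.05,"slide":[0,0,0.068],"spin":0},
    {"gripper":0.05,"slide":[0,0,0.068],"spin":0},
  ],
)

```text
time_s: 7.95
ee_pos: [0.579, -0.1467, 0.2246]
eef_rot: [-3.142, -0.0, -0.0]
force: [0.2, -0.1, -1.1]
grip_width: 0.0634
grip_force: 32.6
```

No contact force, so it's threaded. I'll lower the last bit and release.

>>> jog_arm(
  rows=[
    {"gripper":0.05,"slide":[0,0,0.002],"spin":0},
    {"gripper":0.05,"slide":[0,0,0.003],"spin":0},
    {"gripper":0.08,"slide":[0,0,0.003],"spin":0},
    {"gripper":0.08,"slide":[0,0,0.003],"spin":0},
    {"gripper":0.08,"slide":[0,0,0.003],"spin":0},
    {"gripper":0.08,"slide":[0,0,-0.03],"spin":0},
    {"gripper":0.08,"slide":[0,0,-0.07],"spin":0},
    {"gripper":0.08,"slide":[0,0,-0.09],"spin":0},
  ],
)

```text
time_s: 8.75
ee_pos: [0.5791, -0.1467, 0.318]
eef_rot: [3.141, -0.003, -0.0]
force: [-0.6, 0.9, 0.8]
grip_width: 0.0797
grip_force: 0.0
```

>>> jog_arm(
  rows=[
    {"gripper":0.094,"slide":[0.003,-0.4,0],"spin":0},
    {"gripper":0.094,"slide":[0.003,-0.4,0],"spin":0},
    {"gripper":0.094,"slide":[0.003,-0.4,0],"spin":0},
    {"gripper":0.094,"slide":[0.003,-0.4,0],"spin":0},
    {"gripper":0.094,"slide":[0.003,-0.4,0],"spin":0},
    {"gripper":0.094,"slide":[0.003,-0.4,0],"spin":0},
    {"gripper":0.094,"slide":[0.003,-0.4,0],"spin":0},
    {"gripper":0.094,"slide":[0.003,-0.4,0],"spin":0},
  ],
)

```text
time_s: 9.55
ee_pos: [0.5816, 0.2554, 0.3149]
eef_rot: [-3.141, -0.0, -0.0]
force: [0.7, 0.7, -0.0]
grip_width: 0.0939
grip_force: 0.0
```

Run:
```python
from h import *
out=[]
for c in ("scene","top"):
    p,W=cloud(c); u,v=proj(c,np.array([.579,-.146,.03])).astype(int)
    out.append(cv2.resize(p[v-22:v+22,u-22:u+22,::-1],(400,400),interpolation=cv2.INTER_CUBIC))
    q=W.reshape(-1,3); r=np.hypot(q[:,0]-.579,q[:,1]+.146); s=q[(r<.031)&(r>.018)]; print(c,len(s),np.round(np.nanpercentile(s[:,2],[10,50,90]),4))
cv2.imwrite("pics/seat1.png",np.hstack(out))
```

```text
scene 118 [0.0117 0.029  0.0324]
top 235 [0.0243 0.0272 0.03  ]
```

View pics/seat1.png

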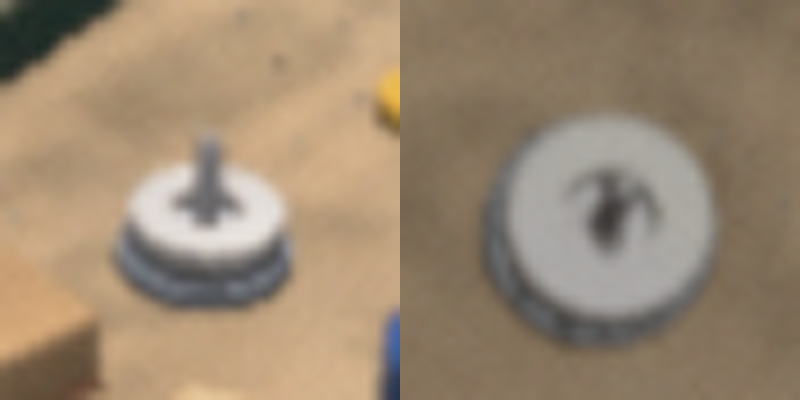

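The thin pale spacer is seated flat, with the shaft centred in its hole (scene crop (208,190), ring top at z≈0.028). On to the red cutter.

>>> jog_arm(
  rows=[
    {"gripper":0.094,"slide":[0,-0.05,0.01],"spin":0},
    {"gripper":0.094,"slide":[0,-0.0615,0.04],"spin":0},
    {"gripper":0.094,"slide":[0,-0.0615,0.08],"spin":0},
    {"gripper":0.094,"slide":[0,-0.0615,0.1],"spin":0},
    {"gripper":0.094,"slide":[0,-0.0615,0.107],"spin":0},
    {"gripper":0.094,"slide":[0,-0.0615,0.107],"spin":0},
    {"gripper":0.094,"slide":[0,-0.0615,0.107],"spin":0},
  ],
)

```text
time_s: 10.35
ee_pos: [0.5825, 0.3146, 0.2092]
eef_rot: [-3.141, -0.002, -0.001]
force: [0.7, 1.2, 0.3]
grip_width: 0.0938
grip_force: 0.0
```

>>> jog_arm(
  rows=[
    {"gripper":0.06,"slide":[0,-0.001,0.001],"spin":0},
    {"gripper":0.035,"slide":[0,-0.001,0.001],"spin":0},
    {"gripper":0.035,"slide":[0,-0.001,0.001],"spin":0},
    {"gripper":0.035,"slide":[0,-0.001,0.001],"spin":0},
    {"gripper":0.035,"slide":[0,-0.001,0.001],"spin":0},
    {"gripper":0.035,"slide":[0,-0.001,0.001],"spin":0},
    {"gripper":0.035,"slide":[0,-0.001,0.001],"spin":0},
    {"gripper":0.035,"slide":[0,-0.001,0.001],"spin":0},
  ],
  squeeze=30,
)

```text
time_s: 11.15
ee_pos: [0.582, 0.3159, 0.2067]
eef_rot: [-3.142, 0.0, -0.0]
force: [0.1, 1.1, 0.7]
grip_width: 0.0427
grip_force: 30.0
```

>>> jog_arm(
  rows=[
    {"gripper":0.035,"slide":[0,0,-0.02],"spin":0},
    {"gripper":0.035,"slide":[0,0,-0.06],"spin":0},
    {"gripper":0.035,"slide":[0,0,-0.1],"spin":0},
    {"gripper":0.035,"slide":[0,0.03,-0.1],"spin":0},
    {"gripper":0.035,"slide":[0,0.08,-0.1],"spin":0},
    {"gripper":0.035,"slide":[0,0.13,-0.1],"spin":0},
    {"gripper":0.035,"slide":[0,0.18,-0.1],"spin":0},
    {"gripper":0.035,"slide":[0,0.23,-0.1],"spin":0},
  ],
)

```text
time_s: 11.95
ee_pos: [0.5815, 0.084, 0.3064]
eef_rot: [3.142, 0.001, 0.0]
force: [1.1, 0.1, -2.9]
grip_width: 0.0428
grip_force: 30.0
```

>>> jog_arm(
  rows=[
    {"gripper":0.035,"slide":[-0.003,0.05,0],"spin":0},
    {"gripper":0.035,"slide":[-0.003,0.1,0],"spin":0},
    {"gripper":0.035,"slide":[-0.003,0.15,0],"spin":0},
    {"gripper":0.035,"slide":[-0.003,0.2,0],"spin":0},
    {"gripper":0.035,"slide":[-0.003,0.232,0],"spin":0},
    {"gripper":0.035,"slide":[-0.003,0.232,0],"spin":0},
    {"gripper":0.035,"slide":[-0.003,0.232,0],"spin":0},
  ],
)

```text
time_s: 12.65
ee_pos: [0.5787, -0.1466, 0.3062]
eef_rot: [-3.141, 0.001, -0.001]
force: [-0.8, 0.8, -3.4]
grip_width: 0.0431
grip_force: 30.0
```

```bash
python3 look.py s2
```

```text
[ 0.5787 -0.1466  0.3062] 0.04307107652167413 [-0.8  0.8 -3.4]
scene 275 146
top 322 146
```

View pics/s2.png

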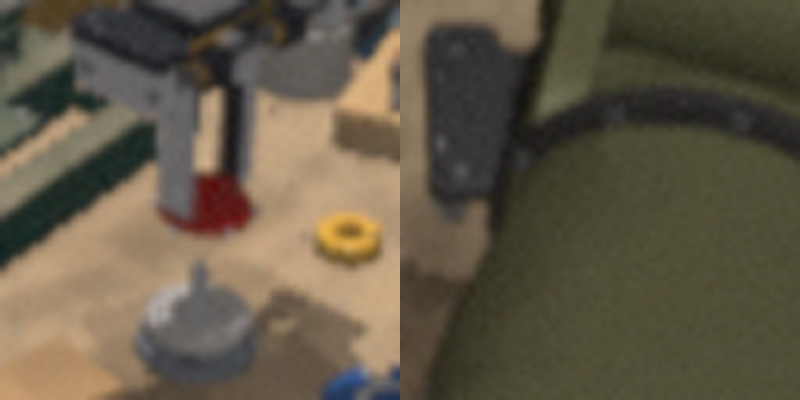

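The cutter is held level above the stub (scene crop (207,205), tip at (200,265)).

>>> jog_arm(
  rows=[
    {"gripper":0.035,"slide":[0.001,0,0.015],"spin":0},
    {"gripper":0.035,"slide":[0.001,0,0.03],"spin":0},
    {"gripper":0.035,"slide":[0.001,0,0.04],"spin":0},
    {"gripper":0.035,"slide":[0.001,0,0.05],"spin":0},
    {"gripper":0.035,"slide":[0.001,0,0.06],"spin":0},
    {"gripper":0.035,"slide":[0.001,0,0.066],"spin":0},
    {"gripper":0.035,"slide":[0.001,0,0.069],"spin":0},
    {"gripper":0.035,"slide":[0.001,0,0.069],"spin":0},
  ],
)

```text
time_s: 13.55
ee_pos: [0.5799, -0.1462, 0.2374]
eef_rot: [-3.141, 0.0, -0.0]
force: [0.4, -0.1, -1.5]
grip_width: 0.043
grip_force: 30.0
```

>>> jog_arm(
  rows=[
    {"gripper":0.035,"slide":[0,0,0.002],"spin":0},
    {"gripper":0.035,"slide":[0,0,0.0025],"spin":0},
    {"gripper":0.07,"slide":[0,0,0.0025],"spin":0},
    {"gripper":0.07,"slide":[0,0,0.0025],"spin":0},
    {"gripper":0.07,"slide":[0,0,0.0025],"spin":0},
    {"gripper":0.07,"slide":[0,0,-0.02],"spin":0},
    {"gripper":0.07,"slide":[0,0,-0.05],"spin":0},
    {"gripper":0.07,"slide":[0,0,-0.08],"spin":0},
  ],
)

```text
time_s: 14.35
ee_pos: [0.5798, -0.1462, 0.3187]
eef_rot: [-3.141, 0.0, -0.0]
force: [-0.8, -0.2, -0.8]
grip_width: 0.0703
grip_force: 0.0
```

>>> jog_arm(
  rows=[
    {"gripper":0.094,"slide":[-0.04,-0.39,0],"spin":0},
    {"gripper":0.094,"slide":[-0.04,-0.39,0],"spin":0},
    {"gripper":0.094,"slide":[-0.04,-0.39,0],"spin":0},
    {"gripper":0.094,"slide":[-0.04,-0.39,0],"spin":0},
    {"gripper":0.094,"slide":[-0.04,-0.39,0],"spin":0},
    {"gripper":0.094,"slide":[-0.04,-0.39,0],"spin":0},
    {"gripper":0.094,"slide":[-0.04,-0.39,0],"spin":0},
    {"gripper":0.094,"slide":[-0.04,-0.39,0],"spin":0},
  ],
)

```text
time_s: 15.15
ee_pos: [0.5393, 0.2463, 0.3181]
eef_rot: [-3.141, -0.001, 0.001]
force: [-0.5, -0.4, 0.1]
grip_width: 0.0942
grip_force: 0.0
```

Run:
```python
from h import *
o=telemetry.get_obs(); print(np.round(o["ee_pos"],4))
out=[]
for c in ("scene","top"):
    p,W=cloud(c); u,v=proj(c,np.array([.579,-.146,.03])).astype(int)
    out.append(cv2.resize(p[v-22:v+22,u-22:u+22,::-1],(400,400),interpolation=cv2.INTER_CUBIC))
    q=W.reshape(-1,3); r=np.hypot(q[:,0]-.579,q[:,1]+.146); s=q[(r<.021)&(r>.01)]; print(c,len(s),np.round(np.nanpercentile(s[:,2],[10,50,90]),4))
    print(fit(c,"dark_spacer",(.437,.312),p,W))
cv2.imwrite("pics/seat2.png",np.hstack(out))
```

```text
[0.5393 0.2463 0.3181]
scene 58 [0.036  0.0453 0.0481]
[('col', [0.4624, 0.2757], 5.15), ('net', [0.4388, 0.3119], 0.89)]
top 141 [0.037  0.0427 0.0455]Traceback (most recent call last):
  File "<stdin>", line 8, in <module>
  File "h.py", line 34, in fit
    k,l,s,ce=cv2.connectedComponentsWithStats(m); j=1+np.argmin([np.hypot(*(ce[i]-w))-s[i,4]**.5 for i in range(1,k)])
                                                      ~~~~~~~~~^^^^^^^^^^^^^^^^^^^^^^^^^^^^^^^^^^^^^^^^^^^^^^^^^^^^^^^
    return _wrapfunc(a, 'argmin', axis=axis, out=out, **kwds)
    return _wrapit(obj, method, *args, **kwds)
    result = getattr(arr, method)(*args, **kwds)
ValueError: attempt to get argmin of an empty sequence
```

Hub top at z≈0.044, so the cutter is seated. Going for the dark spacer.

>>> jog_arm(
  rows=[
    {"gripper":0.078,"slide":[-0.04,-0.025,0.01],"spin":0},
    {"gripper":0.078,"slide":[-0.08,-0.05,0.02],"spin":0},
    {"gripper":0.078,"slide":[-0.101,-0.066,0.05],"spin":0},
    {"gripper":0.078,"slide":[-0.101,-0.066,0.08],"spin":0},
    {"gripper":0.078,"slide":[-0.101,-0.066,0.1],"spin":0},
    {"gripper":0.078,"slide":[-0.101,-0.066,0.113],"spin":0},
    {"gripper":0.078,"slide":[-0.101,-0.066,0.114],"spin":0},
    {"gripper":0.078,"slide":[-0.101,-0.066,0.114],"spin":0},
  ],
)

```text
time_s: 16.1
ee_pos: [0.4395, 0.3095, 0.2043]
eef_rot: [-3.141, -0.001, -0.001]
force: [-0.5, -0.0, 0.8]
grip_width: 0.0781
grip_force: 0.0
```

>>> jog_arm(
  rows=[
    {"gripper":0.045,"slide":[0,0,0],"spin":0},
    {"gripper":0.045,"slide":[0,0,0],"spin":0},
    {"gripper":0.045,"slide":[0,0,0],"spin":0},
    {"gripper":0.045,"slide":[0,0,0],"spin":0},
    {"gripper":0.045,"slide":[0,0,0],"spin":0},
    {"gripper":0.045,"slide":[0,0,0],"spin":0},
  ],
  squeeze=25,
)

```text
time_s: 16.7
ee_pos: [0.4392, 0.31, 0.2043]
eef_rot: [-3.141, -0.001, -0.0]
force: [0.4, -0.8, 5.9]
grip_width: 0.0543
grip_force: 25.0
```

>>> jog_arm(
  rows=[
    {"gripper":0.045,"slide":[0,0,-0.02],"spin":0},
    {"gripper":0.045,"slide":[0,0,-0.06],"spin":0},
    {"gripper":0.045,"slide":[0,0,-0.1],"spin":0},
    {"gripper":0.045,"slide":[0.02,0.035,-0.11],"spin":0},
    {"gripper":0.045,"slide":[0.04,0.08,-0.11],"spin":0},
    {"gripper":0.045,"slide":[0.06,0.125,-0.11],"spin":0},
    {"gripper":0.045,"slide":[0.075,0.17,-0.11],"spin":0},
    {"gripper":0.045,"slide":[0.09,0.215,-0.11],"spin":0},
  ],
)

```text
time_s: 17.5
ee_pos: [0.5292, 0.093, 0.3136]
eef_rot: [3.142, 0.0, -0.0]
force: [1.2, 0.5, -1.5]
grip_width: 0.0545
grip_force: 25.0
```

>>> jog_arm(
  rows=[
    {"gripper":0.045,"slide":[0.02,0.045,0],"spin":0},
    {"gripper":0.045,"slide":[0.035,0.09,0],"spin":0},
    {"gripper":0.045,"slide":[0.05,0.135,0],"spin":0},
    {"gripper":0.045,"slide":[0.05,0.18,0],"spin":0},
    {"gripper":0.045,"slide":[0.05,0.225,0],"spin":0},
    {"gripper":0.045,"slide":[0.05,0.241,0],"spin":0},
    {"gripper":0.045,"slide":[0.05,0.241,0],"spin":0},
    {"gripper":0.045,"slide":[0.05,0.241,0],"spin":0},
  ],
)

```text
time_s: 18.3
ee_pos: [0.5789, -0.1454, 0.3135]
eef_rot: [-3.141, 0.0, -0.0]
force: [0.2, 0.6, -1.2]
grip_width: 0.054
grip_force: 25.0
```

```bash
python3 look.py s3
```

```text
[ 0.5789 -0.1454  0.3135] 0.054035363222531316 [ 0.2  0.6 -1.2]
scene 275 144
top 322 145
```

View pics/s3.png

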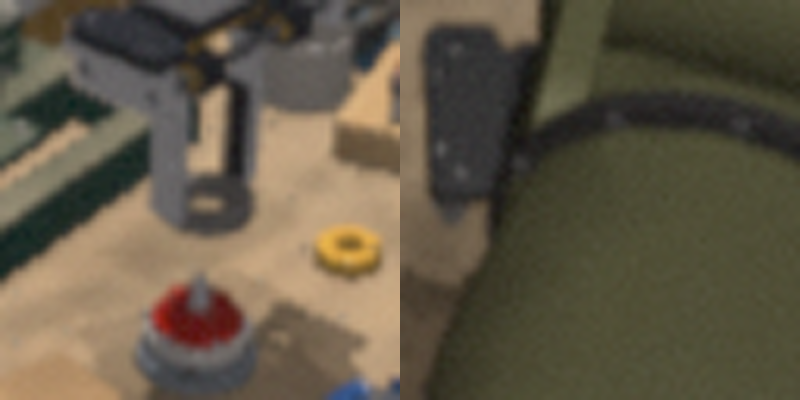

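The cutter is seated hub up (crop (200,315)) and the dark spacer is held level above the tip. Lowering.

>>> jog_arm(
  rows=[
    {"gripper":0.045,"slide":[0.001,0.001,0.015],"spin":0},
    {"gripper":0.045,"slide":[0.001,0.001,0.03],"spin":0},
    {"gripper":0.045,"slide":[0.001,0.001,0.04],"spin":0},
    {"gripper":0.045,"slide":[0.001,0.001,0.05],"spin":0},
    {"gripper":0.045,"slide":[0.001,0.001,0.058],"spin":0},
    {"gripper":0.045,"slide":[0.001,0.001,0.062],"spin":0},
    {"gripper":0.045,"slide":[0.001,0.001,0.0625],"spin":0},
    {"gripper":0.045,"slide":[0.001,0.001,0.0625],"spin":0},
  ],
)

```text
time_s: 19.2
ee_pos: [0.58, -0.1472, 0.2514]
eef_rot: [3.141, -0.0, -0.0]
force: [-0.1, -0.7, -1.7]
grip_width: 0.0546
grip_force: 25.0
```

>>> jog_arm(
  rows=[
    {"gripper":0.045,"slide":[0,0,0.0015],"spin":0},
    {"gripper":0.045,"slide":[0,0,0.002],"spin":0},
    {"gripper":0.075,"slide":[0,0,0.002],"spin":0},
    {"gripper":0.075,"slide":[0,0,0.002],"spin":0},
    {"gripper":0.075,"slide":[0,0,0.002],"spin":0},
    {"gripper":0.075,"slide":[0,0,-0.02],"spin":0},
    {"gripper":0.075,"slide":[0,0,-0.05],"spin":0},
    {"gripper":0.075,"slide":[0,0,-0.07],"spin":0},
  ],
)

```text
time_s: 20.0
ee_pos: [0.58, -0.1472, 0.3231]
eef_rot: [3.141, -0.002, -0.0]
force: [0.3, -0.0, -0.2]
grip_width: 0.0751
grip_force: 0.0
```

>>> jog_arm(
  rows=[
    {"gripper":0.075,"slide":[-0.001,0.045,0],"spin":0},
    {"gripper":0.075,"slide":[-0.001,0.09,0],"spin":0},
    {"gripper":0.075,"slide":[-0.001,0.135,0],"spin":0},
    {"gripper":0.075,"slide":[-0.001,0.155,0.03],"spin":0},
    {"gripper":0.075,"slide":[-0.001,0.155,0.07],"spin":0},
    {"gripper":0.075,"slide":[-0.001,0.155,0.1],"spin":0},
    {"gripper":0.075,"slide":[-0.001,0.155,0.117],"spin":0},
    {"gripper":0.075,"slide":[-0.001,0.155,0.118],"spin":0},
  ],
)

```text
time_s: 20.8
ee_pos: [0.5787, -0.302, 0.2016]
eef_rot: [-3.14, 0.002, -0.0]
force: [-0.5, -0.2, 0.7]
grip_width: 0.075
grip_force: 0.0
```

```bash
python3 look.py s4
```

```text
[ 0.5787 -0.302   0.2016] 0.07503384760753794 [-0.5 -0.2  0.7]
scene 297 153
top 368 154
```

View pics/s4.png

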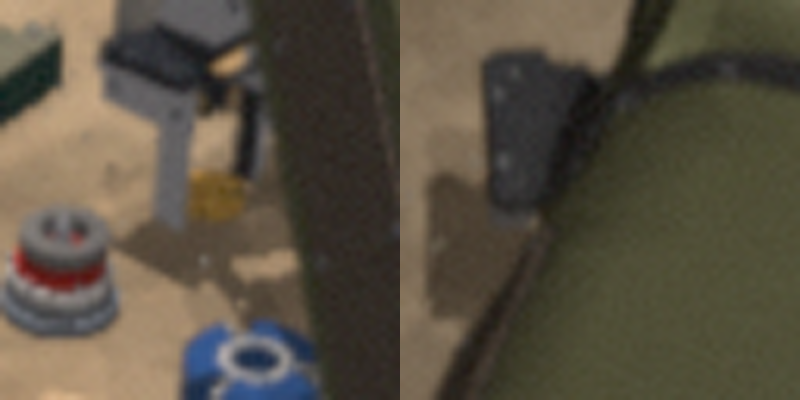

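The dark spacer is seated (crop (65,230)) and the collar is between the fingers (crop (215,195)). Closing.

>>> jog_arm(
  rows=[
    {"gripper":0.035,"slide":[0,0,-0.001],"spin":0},
    {"gripper":0.035,"slide":[0,0,-0.001],"spin":0},
    {"gripper":0.035,"slide":[0,0,-0.001],"spin":0},
    {"gripper":0.035,"slide":[0,0,-0.001],"spin":0},
    {"gripper":0.035,"slide":[0,0,-0.001],"spin":0},
    {"gripper":0.035,"slide":[0,0,-0.001],"spin":0},
    {"gripper":0.035,"slide":[0,0,-0.001],"spin":0},
  ],
)

```text
time_s: 21.6
ee_pos: [0.5789, -0.3022, 0.2045]
eef_rot: [3.141, -0.0, -0.0]
force: [-0.5, 0.5, 4.8]
grip_width: 0.0426
grip_force: 25.0
```

>>> jog_arm(
  rows=[
    {"gripper":0.035,"slide":[0,0,-0.02],"spin":0},
    {"gripper":0.035,"slide":[0,0,-0.06],"spin":0},
    {"gripper":0.035,"slide":[0,0,-0.1],"spin":0},
    {"gripper":0.035,"slide":[0,-0.04,-0.11],"spin":0},
    {"gripper":0.035,"slide":[0,-0.085,-0.11],"spin":0},
    {"gripper":0.035,"slide":[0,-0.13,-0.11],"spin":0},
    {"gripper":0.035,"slide":[0,-0.156,-0.11],"spin":0},
    {"gripper":0.035,"slide":[0,-0.156,-0.11],"spin":0},
  ],
)

```text
time_s: 22.4
ee_pos: [0.579, -0.1432, 0.3141]
eef_rot: [-3.141, 0.0, 0.003]
force: [-0.6, -0.5, -1.0]
grip_width: 0.042
grip_force: 25.0
```

```bash
python3 look.py s5
```

```text
[ 0.579  -0.1432  0.3141] 0.04204909838888004 [-0.6 -0.5 -1. ]
scene 274 144
top 321 145
```

View pics/s5.png

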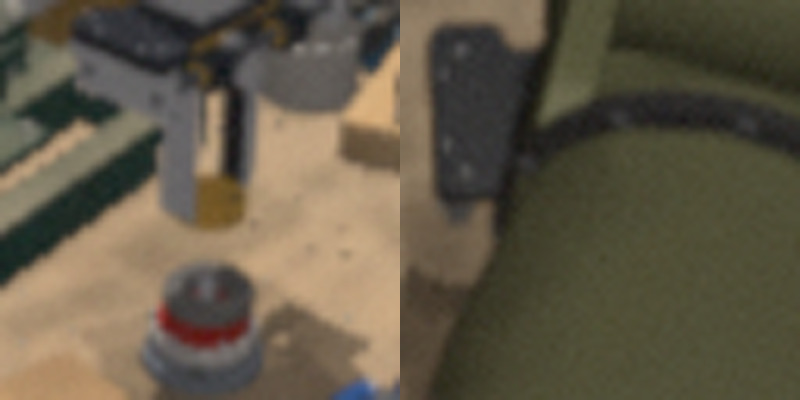

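The collar is held level, centred over the stack (crop x≈207 for both). Lowering.

>>> jog_arm(
  rows=[
    {"gripper":0.035,"slide":[0,0,0.01],"spin":0},
    {"gripper":0.035,"slide":[0,0,0.025],"spin":0},
    {"gripper":0.035,"slide":[0,0,0.035],"spin":0},
    {"gripper":0.035,"slide":[0,0,0.042],"spin":0},
    {"gripper":0.035,"slide":[0,0,0.048],"spin":0},
    {"gripper":0.035,"slide":[0,0,0.051],"spin":0},
    {"gripper":0.035,"slide":[0,0,0.051],"spin":0},
    {"gripper":0.035,"slide":[0,0,0.051],"spin":0},
  ],
)

```text
time_s: 23.3
ee_pos: [0.579, -0.1462, 0.2635]
eef_rot: [3.141, -0.001, -0.0]
force: [-0.3, 0.7, -1.7]
grip_width: 0.0427
grip_force: 25.0
```

>>> jog_arm(
  rows=[
    {"gripper":0.035,"slide":[0,0,0.002],"spin":0},
    {"gripper":0.035,"slide":[0,0,0.0025],"spin":0},
    {"gripper":0.07,"slide":[0,0,0.0025],"spin":0},
    {"gripper":0.07,"slide":[0,0,0.0025],"spin":0},
    {"gripper":0.07,"slide":[0,0,0.0025],"spin":0},
    {"gripper":0.07,"slide":[0,0,-0.02],"spin":0},
    {"gripper":0.07,"slide":[0,0,-0.06],"spin":0},
    {"gripper":0.07,"slide":[0,0,-0.08],"spin":0},
  ],
)

```text
time_s: 24.1
ee_pos: [0.5791, -0.1462, 0.3463]
eef_rot: [3.141, -0.003, -0.0]
force: [0.0, -0.0, 0.2]
grip_width: 0.0703
grip_force: 0.0
```

>>> jog_arm(
  rows=[
    {"gripper":0.07,"slide":[0,-0.3,0],"spin":0},
    {"gripper":0.07,"slide":[0,-0.3,0],"spin":0},
    {"gripper":0.07,"slide":[0,-0.3,0],"spin":0},
    {"gripper":0.07,"slide":[0,-0.3,0],"spin":0},
    {"gripper":0.07,"slide":[0,-0.3,0],"spin":0},
    {"gripper":0.07,"slide":[0,-0.3,0],"spin":0},
    {"gripper":0.07,"slide":[0,-0.3,0],"spin":0},
    {"gripper":0.07,"slide":[0,-0.3,0],"spin":0},
  ],
)

```text
time_s: 24.9
ee_pos: [0.5788, 0.1546, 0.3431]
eef_rot: [3.141, 0.0, 0.002]
force: [-0.2, -0.1, -0.3]
grip_width: 0.0698
grip_force: 0.0
```

Run:
```python
from h import *
o=telemetry.get_obs(); print(np.round(o["ee_pos"],4))
out=[]
for c in ("scene","top"):
    p,W=cloud(c); u,v=proj(c,np.array([.579,-.146,.04])).astype(int)
    out.append(cv2.resize(p[v-22:v+22,u-22:u+22,::-1],(400,400),interpolation=cv2.INTER_CUBIC))
    q=W.reshape(-1,3); r=np.hypot(q[:,0]-.579,q[:,1]+.146); s=q[(r<.02)&(r>.01)]; print(c,len(s),np.round(np.nanpercentile(s[:,2],[10,50,90]),4))
cv2.imwrite("pics/end.png",np.hstack(out))
```

```text
[0.5788 0.1546 0.3431]
scene 59 [0.0371 0.0708 0.0738]
top 126 [0.058  0.0683 0.0713]
```

View pics/end.png

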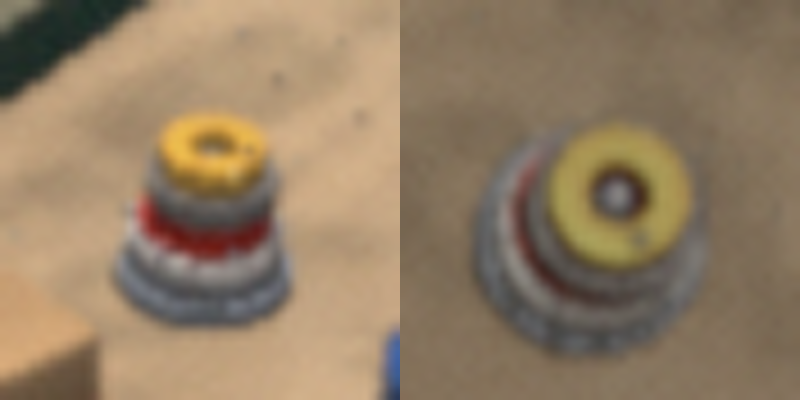

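The stack is complete: collar top at z≈0.070, and the tip is centred in the hole (top crop (617,192)).

```bash
python3 -c "
from station import workorder; print(workorder.hand_in())"
```

```text
the job is handed in; nothing more can be done
None
```

I threaded the pale spacer, red cutter (hub up), dark spacer and brass collar onto the stub in that order, flat and centred in the last pictures, and handed the job in at about 25 s; no verdict came back.

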